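# Put the adhesive bottle away in the slide-lid case

### The job

Put the square adhesive bottle with the orange cap away in the wooden slide-lid case. It is too tall to stand in there, so first lay it down on its side on the work mat and let go, then pick it up again from above, lower it lying down into the padded slot of the case, and slide the lid fully shut. Never let the bottle fall or topple over, and leave the jar, the bowl and the brush where they are.

Things in the scene. Friction and masses are not known exactly. Their poses are not given: they have to be found in the camera images.
- bottle: Closed white square bottle with an orange band near its foot and an orange round cap, standing upright at the start. Body 34 x 34 mm and 78 mm tall, then a cap 22 mm across up to 94 mm. About 120 g. Origin: centre of its underside; its z axis runs along the bottle from foot to cap, x and y are square to the body's flat faces. It may stand in either of two places, the jar in the other
- bottle_mid (a point): Point on the bottle's long axis, 47 mm from its foot (half its length); lying on a surface it is 17 mm above that surface
- mat: Flat teal work mat, fixed, 220 x 220 mm and 3 mm thick, x and y along its sides. Origin: centre of its underside, on the table
- case: Wooden case with a sliding lid, fixed to the table, 126 mm wide along its x; 164 mm long along its y, from y = -62 to +102 mm; walls 8 mm thick and 60 mm high. Origin: on the table under the centre of its open compartment. The lid slides along the case's y axis and opens towards +y, sticking out beyond the case when open
- well (a point): Centre of the compartment's floor, 8 mm above the table, axes as the case. The compartment is 110 mm along x, 108 mm along y, 42 mm deep up to the lid's underside. Four grey corner pads 18 mm high (34 mm along x, 29 mm along y) leave a slot 42 mm wide and 108 mm long along y for the lying bottle, cap either way, and a 50 mm long finger gap at the middle of each side
- lid (a joint): Sliding lid of the case, 108 x 156 mm, 6 mm thick, top face 56 mm above the table: 0 = fully shut against the end wall, grows as it opens, in m, at most 0.135. From 0.110 the compartment is fully uncovered; it starts between 0.110 and 0.135. It stays where it is left and slides with about 2 N
- lid_pull (a point): Centre of the top of the black grip block on the lid, 78 mm above the table. The block stands 22 mm high on the lid, 14 mm thick along the case's y (the sliding direction) and 44 mm along x. With the lid shut it lies at y = -24 mm in the case's frame
- jar: Bystander: squat glass jar with white filling and black lid, 56 mm across, 52 mm high. Origin: centre of its underside
- bowl: Bystander: blue porcelain bowl, 100 mm across, 45 mm high. Origin: centre of its underside
- brush: Bystander: brush 170 mm long lying flat on the table. Origin: middle of its underside

How it is judged:
By the outcome, as a careful person would: the job done as asked, in the order asked, and still so for the second after the job is handed in, with the robot touching nothing.
It also fails if it takes over 58 s, if anything falls off the work surface, if the arm or the gripper's body presses on something with over 40 N, if the wrist force passes 120 N, or if a joint passes its speed limit or range.

### The arm

A 6-joint arm with a two-finger parallel gripper is mounted at the origin on the work surface. World frame = base frame: x ahead of the robot, y to its left, z up, the work surface at z = 0. Lengths are in m, angles in rad, forces in N, time in s.
With the tool pointing down it reaches from about 0.35 to 0.975 m from the base axis. Payload 4.9 kg.
Tool frame: the origin (TCP) lies at the very end of the fingers, on their centre line; the grasp point (between the pads) lies 19 mm behind it; z points along the fingers, y is the line along which they close (so a half turn about z gives the same grasp; the last joint's range is limited). The gripper opens to 85 mm and grips with 20 to 120 N. Pads are 22 mm wide; open, the fingers measure 114 mm over their backs; the gripper's body (76 mm by 85 mm) begins 54 mm behind the grasp point. The pads swing forward as they close: fully open they stand 13 mm farther back than shut.
Start: joints at [1.156, 0.053, 1.613, -0, 1.476, -0.119], TCP at [0.182, 0.598, 0.231] pointing down, gripper open.
Joint ranges: [-3.01, 3.01], [-1.01, 2.22], [0.06, 2.58], [-1.02, 4.17], [0.09, 2.62], [-3.14, 3.14]. Speed limits (rad/s): [2.57, 2.57, 3.14, 3.14, 3.14, 3.14].

### API

Orientations are given as a unit quaternion [w, x, y, z].
In Python, from plant import monitor, vision, manip gives the robot as it stands. The module is installed in compiled form; this text tells all that it offers.
- The arm moves only by the tool arm_command, never from a script. Its argument "rows" is a list of rows, each a list of 3 entries, a list of its own where there are three numbers: the finger opening in mm, from 0 to 85.4, then the shift along the world's x, y, z in units of 30 cm (1.0 is 30 cm), then the turn, a rotation vector about the world's x, y, z in units of pi/2 rad (1.0 is pi/2 rad). In form: [[claw, [x, y, z], [wx, wy, wz]], ...]. A call has 1 to 12 rows; each row is the pose to reach, as a shift and turn from the pose commanded when the call began; what a row does not reach only later rows make up. A row lasts 1/12 s, in which the tool goes at most 41.7 mm and 7.16 degrees, less where a joint would pass 70% of its speed; a pose out of reach is approached as far as the arm can. A call with a number of a shift or a turn outside -1 to 1 is refused whole. A call with a gripper value outside its range is refused whole. The fingers move at their own pace and stop on an object; the grip force is fixed at half the most. Time passes only in rows, so rows that repeat a pose let the fingers close. It gives the time, the measured TCP pose, the force, the opening and the grip force at its end, in the units of the state.
- monitor.state(): the state, without advancing time (a new reading comes with each control period).
- vision.grab_frame(name): name is "side" or "top"; returns a dict with "color" (420x560x3 uint8, red, green, blue), "z_map" (420x560 float32, m along the optical axis (not along the pixel's ray), 0 where there is no reading), "mtx" (3x3 intrinsics, pixels), "R" (3x3) and "t" (3): a world point X has camera coordinates R X + t. Camera axes: x right, y down, z forward; pixel columns grow to the right and rows downward; lengths in m; the calibration is good to about 2 mm. A picture is of the moment at which its call begins.
- manip.job_done(): hands the job in; it is judged then, once.
The state is a dict: "time": time; "joint_pos": joint angles; "joint_vel": joint speeds; "joint_efforts": joint torques, N m; "tool_pos": TCP position; "tool_rot": TCP orientation; "contact_force": force on the tool from outside, world axes, zero at the start; "ft_torque": the same for the moment, N m; "gripper_width": opening from 0.0 (shut) to 1.0 (fully open); "grasp_force": force on a finger pad.
Only numpy, scipy, OpenCV 4.12 (cv2) and the standard library are available. Lean on these libraries where they do the work, as an engineer would, in place of code of your own. Each camera call takes 0.05 s, during which the arm holds its last target. There are 200 camera calls.

## Working session

There is one attempt and no reset: what is moved stays moved. The work goes in short steps, Python scripts to look and compute and a tool call to move; the robot and the scene stay as the last step left them, time stands still between calls to the robot, and variables do not carry over. Pictures are saved under pics/ and viewed, at most 10 in all, crops included, and the job is handed in when it is done.

Besides the shell and the picture viewer there is one more tool, called after "Call:" as name([rows], argument=value, ...), one row to a line, values as JSON. arm_command: Moves the arm, as the interface text tells. Shifts and turns lie within -1 to 1; 1 stands for 30 cm of shift or pi/2 rad of turn. Its arguments: {"type":"object","properties":{"rows":{"type":"array"}},"required":["rows"]}

```bash
mkdir -p pics
cat > h.py <<'E'
import numpy as np,cv2,pickle
from plant import monitor,vision,manip
def grab(n,save=None):
    f=vision.grab_frame(n)
    if save: cv2.imwrite('pics/'+save,f['color'][:,:,::-1])
    pickle.dump(f,open(n+'.pkl','wb')); return f
def load(n): return pickle.load(open(n+'.pkl','rb'))
def ray(f,uv,z):
    "pixels -> world points on plane z"
    uv=np.atleast_2d(uv).astype(float)
    d=np.c_[uv,np.ones(len(uv))]@np.linalg.inv(f['mtx']).T@f['R']
    c=-f['R'].T@f['t']
    return c+d*((z-c[2])/d[:,2])[:,None]
def cloud(f):
    v,u=np.mgrid[:420,:560]
    p=np.dstack([u,v,np.ones_like(u)])@np.linalg.inv(f['mtx']).T*f['z_map'][...,None]
    return (p-f['t'])@f['R']
E
python3 - <<'E'
from h import *
a=grab('top','t0.png');b=grab('side','s0.png')
im=np.vstack([a['color']])
for f in(a,b): print(-f['R'].T@f['t'],f['R'].round(2).tolist(),f['mtx'][0,0])
s=monitor.state();print({k:np.round(v,3).tolist() for k,v in s.items()})
E
```

```text
[ 0.5770355  -0.02153225  0.87399502] [[-0.02, -1.0, 0.01], [-1.0, 0.02, -0.03], [0.03, -0.01, -1.0]] 413.507516725147
[ 0.54747034 -0.74137419  0.58106172] [[0.99, -0.11, -0.0], [-0.07, -0.58, -0.81], [0.09, 0.81, -0.58]] 418.27143439166775
{'time': 0.1, 'joint_pos': [1.156, 0.053, 1.614, -0.0, 1.476, -0.119], 'joint_vel': [-0.001, -0.001, -0.003, -0.001, 0.003, 0.002], 'joint_efforts': [-0.0, -39.49, -37.136, -0.0, 0.004, -0.0], 'tool_pos': [0.182, 0.597, 0.23], 'tool_rot': [-0.0, 0.147, 0.989, -0.001], 'contact_force': [0.323, -0.058, 0.178], 'ft_torque': [0.02, 0.032, 0.011], 'grasp_force': 0.0, 'gripper_width': 1.001}
```

View pics/t0.png

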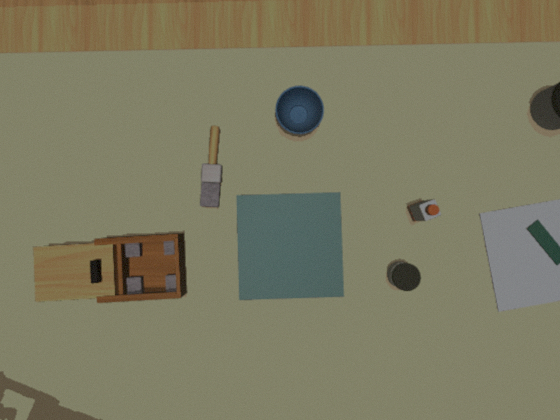

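View pics/s0.png

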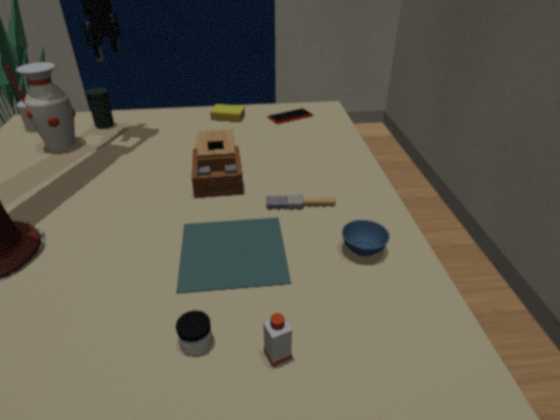

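The top view shows the bottle's cap at (432,210), the jar at (405,277), the mat centred near (290,246), and the case at (140,268) with its lid open to the left (grip at 96,271). The side view agrees, with the bottle at (278,340).

Run:
```python
from h import *
a=load('top');b=load('side')
def rect(m,f,z,name):
    c=max(cv2.findContours(m.astype(np.uint8),0,1)[0],key=cv2.contourArea)[:,0]
    p=ray(f,c,z)[:,:2]; r=cv2.minAreaRect((p*1000).astype(np.float32)); print(name,len(c),np.round(r[0],1),np.round(r[1],1),round(r[2],1)); return r
U,V=np.meshgrid(np.arange(560),np.arange(420))
for n,f,box in(('top',a,(400,450,190,230)),('side',b,(255,300,305,370))):
    h=cv2.cvtColor(f['color'],cv2.COLOR_RGB2HSV).astype(int);P=cloud(f)
    w=(U>box[0])&(U<box[1])&(V>box[2])&(V<box[3])
    cap=w&(h[...,0]<15)&(h[...,1]>150)&(h[...,2]>100)&(V<335)
    rect(cap,f,.094,n+' cap')
    top=w&(P[...,2]>.072)&(P[...,2]<.1); rect(top,f,.078,n+' topface z'); 
    q=P[w&(P[...,2]>.02)&(P[...,2]<.072)]; print('sidepts',len(q),q.mean(0).round(3))
    if n=='side':
        # side faces: normals via 2D line fits of lower points
        r=cv2.minAreaRect((q[:,:2]*1000).astype(np.float32));print('side body rect',r)
    else:
        print(P[w&(P[...,2]>.02)].max(0),h[205:216:3,405:445:3,2].tolist())
    t=(h[...,0]>80)&(h[...,0]<100)&(h[...,1]>60)&(abs(P[...,2]-.003)<.02)&(U<360)&(U>150)
    rect(t,f,.003,n+' mat')
    if n=='top':
        blk=(h[...,2]<40)&(U>80)&(U<110)&(V>250)&(V<290); rect(blk,f,.078,'grip')
        lid=(P[...,2]>.045)&(U<200)&(V>220)&(V<320); rect(lid,f,.058,'case+lid')
        body=(P[...,2]>.045)&(U>124)&(U<200)&(V>220)&(V<320); rect(body,f,.06,'case open part')
        pads=(h[...,1]<70)&(abs(P[...,2]-.026)<.01)&(U>118)&(U<182)&(V>236)&(V<300)
        for c in cv2.findContours(pads.astype(np.uint8),0,1)[0]:
            if cv2.contourArea(c)>30: print('pad',ray(f,c[:,0].mean(0),.026),cv2.contourArea(c))
        rect((P[...,2]>.04)&(U>380)&(U<430)&(V>255)&(V<300),f,.052,'jar')
np.set_printoptions(linewidth=200)
for nm,x0 in(('bot',0),):
    C=cv2.resize(a['color'][180:310,385:465,::-1],None,fx=4,fy=4,interpolation=2); D=cv2.resize(a['color'][220:320,20:200,::-1],None,fx=4,fy=4,interpolation=2)
    E=cv2.resize(b['color'][300:375,240:320,::-1],None,fx=4,fy=4,interpolation=2)
    im=np.zeros((600,800,3),np.uint8); im[:400,:720]=D; S=cv2.resize(C,None,fx=.6,fy=.6)[:195]; im[400:400+S.shape[0],:S.shape[1]]=S; S=cv2.resize(E,None,fx=.66,fy=.66); im[400:400+S.shape[0],300:300+S.shape[1]]=S
    cv2.imwrite('pics/c0.png',im)
```

```text
top cap 27 [ 589.7 -323.5] [19. 17.] 88.6
top topface z 62 [ 590.5 -323.3] [34.2 35.1] 20.6
sidepts 184 [ 0.589 -0.311  0.047]
[ 0.61136745 -0.02153225  0.87399502] [[130, 91, 66, 60, 58, 123, 135, 127, 84, 130, 132, 120, 132, 133], [130, 62, 67, 63, 63, 105, 135, 61, 130, 130, 131, 129, 133, 130], [130, 103, 61, 62, 62, 66, 136, 52, 128, 131, 131, 125, 129, 132], [131, 124, 67, 64, 62, 62, 122, 120, 74, 128, 127, 126, 125, 131]]
top mat 6 [534.4 -95.1] [1.5 7.4] 43.4
grip 57 [488.2 321. ] [17.2 41.8] 89.4
case+lid 417 [489.6 306.9] [128.6 288.7] 1.5
case open part 335 [492.1 217.8] [128.3 111.5] 1.4
pad [[0.45212414 0.26556236 0.026     ]] 244.0
pad [[0.45460021 0.19157337 0.026     ]] 145.5
pad [[0.52378277 0.26839752 0.026     ]] 192.0
pad [[0.52730139 0.19417908 0.026     ]] 108.0
jar 81 [ 458.9 -281.3] [55.7 53.3] 88.5
side cap 32 [ 588.7 -327.1] [17.1 17.9] 83.7
side topface z 73 [ 587.3 -326.3] [34.8 43.6] 19.7
sidepts 592 [ 0.588 -0.339  0.047]
side body rect ((584.0947875976562, -336.9314880371094), (25.137012481689453, 46.40924072265625), 66.57124328613281)
side mat 329 [522.  -57.9] [214.  212.1] 0.1
```

View pics/c0.png

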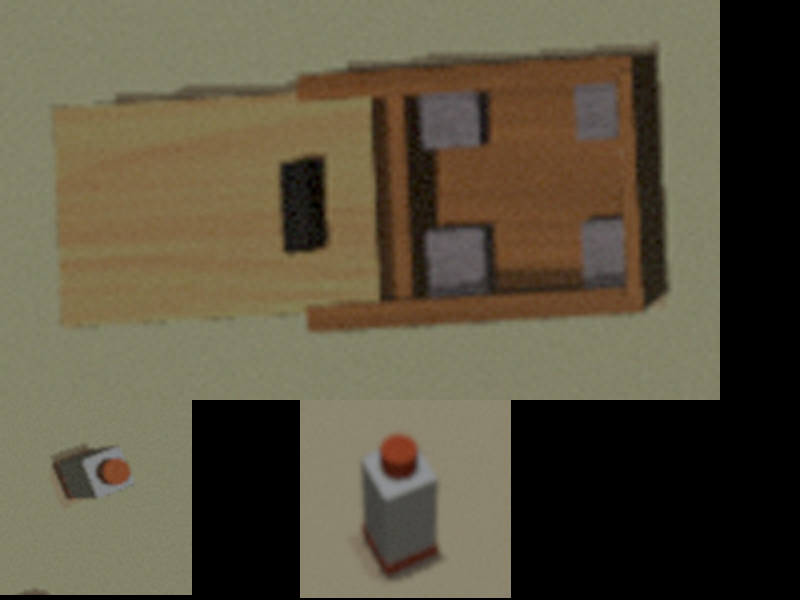

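The crop shows the open compartment with its four pads at the case's right end. The bottle is turned about 20° and leans away to the right in the top view. Next I'll refine the case pose and work out the move numbers.

```bash
cat > plan.py <<'E'
from h import *
from scipy.spatial.transform import Rotation as Ro
def tool(psi,tilt,closing):
    "tool pointing down, tilted by tilt towards azimuth psi (deg); closing axis azimuth closing"
    p,c,t=np.radians([psi,closing,tilt]); z=np.array([np.cos(p)*np.sin(t),np.sin(p)*np.sin(t),-np.cos(t)])
    y=np.array([np.cos(c),np.sin(c),0]); return Ro.from_matrix(np.c_[np.cross(y,z),y,z])
def cur():
    s=monitor.state(); q=s['tool_rot']; return np.array(s['tool_pos']),Ro.from_quat([*q[1:],q[0]])
def go(P,R,lab=''):
    p,r=cur(); w=(R*r.inv()).as_rotvec()
    print(lab,'shift',((np.array(P)-p)/.3).round(3),'turn',(w/(np.pi/2)).round(3),'deg',np.degrees(np.linalg.norm(w)).round(1),'mm',(np.linalg.norm(P-p)*1000).round())
E
python3 - <<'E'
from plan import *
f=load('top');P=cloud(f);h=cv2.cvtColor(f['color'],cv2.COLOR_RGB2HSV).astype(int)
# case outer long walls: per column (u 125..172) first/last pixel with z>.045
U=np.arange(125,173);A=[];B=[]
for u in U:
    v=np.where(P[225:315,u,2]>.03)[0]+225; A.append((u,v.min()-.5));B.append((u,v.max()+.5))
for e in(A,B):
    q=ray(f,e,.06); k=np.polyfit(q[:,1],q[:,0],1); print('wall x at y=.2275',np.polyval(k,.2275).round(4),'yaw',np.degrees(-np.arctan(k[0])).round(2))
e=[]
for v in range(245,292):
    u=np.where(P[v,140:200,2]>.045)[0]+140; e.append((u.max()+.5,v))
q=ray(f,e,.06);print('end wall y',np.median(q[:,1]).round(4),np.polyfit(q[:,0],q[:,1],1))
t=(h[...,0]>75)&(h[...,0]<105)&(h[...,1]>50); t[:,:200]=0;t[:,360:]=0;t[:180]=0
c=max(cv2.findContours(t.astype(np.uint8),0,1)[0],key=cv2.contourArea);print('mat',cv2.minAreaRect((ray(f,c[:,0],.003)[:,:2]*1000).astype(np.float32)))
R=tool(-69.4,45,20.6); R2=tool(-69.4,45,200.6)
a=np.array([.590,-.325,.047]);z=R.as_matrix()[:,2]
for r in(R,R2): go(a+.013*z,r,'grasp')
go(a-.1*z,R,'pre')
E
```

```text
wall x at y=.2275 0.5556 yaw 0.69
wall x at y=.2275 0.4268 yaw 0.67
end wall y 0.1622 [0.0113374  0.15448502]
mat ((522.9618530273438, -53.50269317626953), (216.4546356201172, 216.28184509277344), 0.20098476111888885)
grasp shift [ 1.371 -3.103 -0.641] turn [-0.353 -0.378 -0.551] deg 68.0 mm 1036.0
grasp shift [ 1.371 -3.103 -0.641] turn [-0.447  0.421  1.329] deg 131.8 mm 1036.0
pre shift [ 1.277 -2.854 -0.375] turn [-0.353 -0.378 -0.551] deg 68.0 mm 945.0
```

Call:
arm_command([
  [85, [0.45, -1, 0.1], [0, 0, 0]],
  [85, [0.45, -1, 0.1], [0, 0, 0]],
  [85, [0.45, -1, 0.1], [0, 0, 0]],
  [85, [0.45, -1, 0.1], [0, 0, 0]],
  [85, [0.45, -1, 0.1], [0, 0, 0]],
  [85, [0.45, -1, 0.1], [0, 0, 0]],
  [85, [0.45, -1, 0.1], [0, 0, 0]],
  [85, [0.45, -1, 0.1], [0, 0, 0]],
])

```text
time: 0.77
tool_pos: [0.3173, 0.2958, 0.261]
tool_rot: [0.0, 0.147, 0.989, -0.0]
contact_force: [1.1, 0.5, 1.1]
gripper_width: 0.997
grasp_force: 0.0
```

Call:
arm_command([
  [85, [0.45, -1, 0], [-0.353, -0.378, -0.551]],
  [85, [0.45, -1, 0], [-0.353, -0.378, -0.551]],
  [85, [0.45, -1, 0], [-0.353, -0.378, -0.551]],
  [85, [0.45, -1, 0], [-0.353, -0.378, -0.551]],
  [85, [0.45, -1, 0], [-0.353, -0.378, -0.551]],
  [85, [0.45, -1, 0], [-0.353, -0.378, -0.551]],
  [85, [0.45, -1, 0], [-0.353, -0.378, -0.551]],
  [85, [0.45, -1, 0], [-0.353, -0.378, -0.551]],
  [85, [0.45, -1, 0], [-0.353, -0.378, -0.551]],
  [85, [0.45, -1, 0], [-0.353, -0.378, -0.551]],
])

```text
time: 1.6
tool_pos: [0.4515, -0.0039, 0.2597]
tool_rot: [0.315, 0.528, 0.758, -0.219]
contact_force: [0.1, -0.7, -1.1]
gripper_width: 0.994
grasp_force: 0.0
```

Run:
```python
from plan import *
f=load('top')
T=ray(f,[(95,239.5),(177.5,233.75)],.06)[:,:2];B=ray(f,[(97,302.5),(180,297.5)],.06)[:,:2]
print('case walls',T.round(4).tolist(),B.round(4).tolist())
for q in(T,B): d=q[0]-q[1];print('yaw',np.degrees(np.arctan2(-d[0],d[1])).round(2),(q[1]+d*(.228-q[1][1])/d[1]).round(4))
R=tool(-69.4,45,20.6);a=np.array([.590,-.325,.047]);z=R.as_matrix()[:,2]
print(monitor.state()['time'],cur()[0]);go(a-.1*z,R,'pre');go(a+.013*z,R,'grasp')
```

```text
case walls [[0.5476, 0.3291], [0.5549, 0.1676]] [[0.4249, 0.3265], [0.4305, 0.1648]]
yaw 2.57 [0.5522 0.228 ]
yaw 1.96 [0.4283 0.228 ]
1.6 [ 0.45154754 -0.00388416  0.25972694]
pre shift [ 0.379 -0.85  -0.473] turn [0.001 0.001 0.003] deg 0.3 mm 313.0
grasp shift [ 0.472 -1.099 -0.74 ] turn [0.001 0.001 0.003] deg 0.3 mm 422.0
```

Call:
arm_command([
  [85, [0.379, -0.85, -0.473], [0, 0, 0]],
  [85, [0.379, -0.85, -0.473], [0, 0, 0]],
  [85, [0.379, -0.85, -0.473], [0, 0, 0]],
  [85, [0.379, -0.85, -0.473], [0, 0, 0]],
  [85, [0.379, -0.85, -0.473], [0, 0, 0]],
  [85, [0.379, -0.85, -0.473], [0, 0, 0]],
  [85, [0.379, -0.85, -0.473], [0, 0, 0]],
  [85, [0.379, -0.85, -0.473], [0, 0, 0]],
  [85, [0.379, -0.85, -0.473], [0, 0, 0]],
])

```text
time: 2.35
tool_pos: [0.5643, -0.2601, 0.1158]
tool_rot: [0.312, 0.527, 0.76, -0.219]
contact_force: [-0.3, -0.1, -0.9]
gripper_width: 0.994
grasp_force: 0.0
```

Run:
```python
from plan import *
a=grab('top');b=grab('side')
im=np.vstack([cv2.resize(a['color'][150:320,340:500],(480,510)),np.zeros((90,480,3),np.uint8)])
s=cv2.resize(b['color'][210:410,190:350],(320,400));im2=np.zeros((600,320,3),np.uint8);im2[:400]=s
cv2.imwrite('pics/p1.png',np.hstack([im,im2])[:,:,::-1])
R=tool(-69.4,45,20.6);x=np.array([.590,-.325,.047]);z=R.as_matrix()[:,2]
go(x+.013*z,R,'grasp')
```

```text
grasp shift [ 0.094 -0.253 -0.268] turn [-0.001 -0.001  0.   ] deg 0.1 mm 114.0
```

View pics/p1.png

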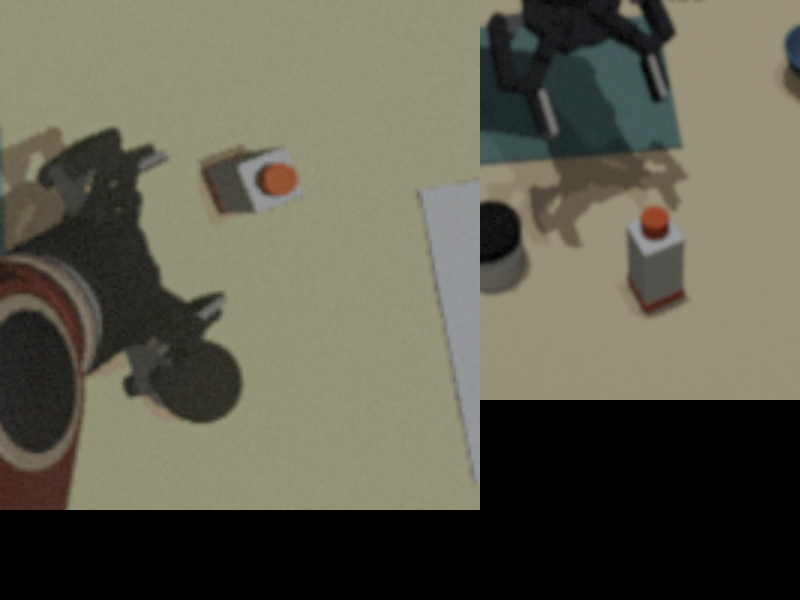

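The crop shows the open fingers above and behind the bottle: pads at (152,158) and (210,308), cap at (278,180). The lower finger is above the jar but off to its side. I'll check how well the fingers are centred.

Run:
```python
from plan import *
R=tool(-69.4,45,20.6).as_matrix();p,_=cur()
def pj(f,X): c=f['R']@X+f['t'];q=f['mtx']@c;return q[:2]/q[2]
a=load('top');b=load('side')
for o in(.0425,-.0425):
    X=p-.013*R[:,2]+o*R[:,1]; u=pj(a,X);v=pj(b,X); print('pad tip exp: top crop',((u-[340,150])*3).round(),'side crop',((v-[190,210])*2+[480,0]).round())
for z in(.094,0): X=np.array([.590,-.325,z]);print(z,((pj(a,X)-[340,150])*3).round(),((pj(b,X)-[190,210])*2+[480,0]).round())
```

```text
pad tip exp: top crop [152. 161.] side crop [658.  99.]
pad tip exp: top crop [206. 292.] side crop [560. 132.]
0.094 [281. 178.] [655. 215.]
0 [230. 181.] [656. 292.]
```

Call:
arm_command([
  [85, [0.031, -0.084, -0.089], [0, 0, 0]],
  [85, [0.063, -0.169, -0.179], [0, 0, 0]],
  [85, [0.08, -0.215, -0.228], [0, 0, 0]],
  [85, [0.094, -0.253, -0.268], [0, 0, 0]],
  [85, [0.094, -0.253, -0.268], [0, 0, 0]],
  [85, [0.094, -0.253, -0.268], [0, 0, 0]],
])

```text
time: 2.95
tool_pos: [0.5941, -0.3321, 0.0391]
tool_rot: [0.315, 0.525, 0.76, -0.217]
contact_force: [-0.5, 1.1, -0.3]
gripper_width: 0.989
grasp_force: 0.0
```

Call:
arm_command([
  [60, [0, 0, 0], [0, 0, 0]],
  [48, [0, 0, 0], [0, 0, 0]],
  [40, [0, 0, 0], [0, 0, 0]],
  [34, [0, 0, 0], [0, 0, 0]],
  [30, [0, 0, 0], [0, 0, 0]],
  [25, [0, 0, 0], [0, 0, 0]],
  [20, [0, 0, 0], [0, 0, 0]],
  [20, [0, 0, 0], [0, 0, 0]],
])

```text
time: 3.62
tool_pos: [0.5948, -0.3332, 0.0402]
tool_rot: [0.316, 0.525, 0.76, -0.217]
contact_force: [-1.7, 2.7, 5.9]
gripper_width: 0.39
grasp_force: 60.1
```

Call:
arm_command([
  [20, [0, 0, 0.04], [0, 0, 0]],
  [20, [0, 0, 0.12], [0, 0, 0]],
  [20, [0, 0, 0.22], [0, 0, 0]],
  [20, [0, 0, 0.32], [0, 0, 0]],
  [20, [0, 0, 0.36], [0, 0, 0]],
  [20, [0, 0, 0.36], [0, 0, 0]],
])

```text
time: 4.12
tool_pos: [0.5961, -0.334, 0.1517]
tool_rot: [0.319, 0.526, 0.758, -0.217]
contact_force: [0.5, 0.2, -0.2]
gripper_width: 0.389
grasp_force: 59.6
```

Run:
```python
from plan import *
s=monitor.state();print(s['time'],s['contact_force'],s['grasp_force'],s['joint_pos'])
a=grab('side','p2.png')
R=tool(92.2,45,2.2);z=R.as_matrix()[:,2];print(z)
x=np.array([.52,-.06,.020])
go(x+np.array([0,0,.1])+.013*z,R,'above');go(x+.013*z,R,'lay')
```

```text
4.1167 [ 0.48322684  0.18922969 -0.24722336] 59.64994668960571 [-0.41245751  0.02316784  1.92931016 -0.82536673  0.75835139 -0.27737225]
[-0.02714428  0.70658558 -0.70710678]
above shift [-0.25   0.942 -0.125] turn [ 0.984  0.201 -0.159] deg 91.5 mm 295.0
lay shift [-0.25   0.942 -0.459] turn [ 0.984  0.201 -0.159] deg 91.5 mm 323.0
```

View pics/p2.png

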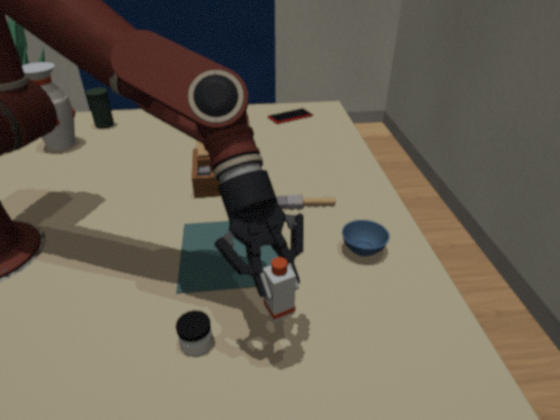

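The side view shows the bottle held upright at (280,287), clear of the table, with the jar undisturbed. Now I'll turn it and move it over the mat.

Call:
arm_command([
  [20, [-0.02, 0.06, 0.02], [0.07, 0.014, -0.011]],
  [20, [-0.04, 0.14, 0.02], [0.14, 0.029, -0.023]],
  [20, [-0.06, 0.22, 0.02], [0.21, 0.043, -0.034]],
  [20, [-0.08, 0.3, 0.02], [0.28, 0.057, -0.045]],
  [20, [-0.1, 0.38, 0.02], [0.35, 0.072, -0.057]],
  [20, [-0.12, 0.46, 0.02], [0.42, 0.086, -0.068]],
  [20, [-0.14, 0.54, 0.02], [0.49, 0.1, -0.079]],
  [20, [-0.17, 0.62, 0.02], [0.56, 0.114, -0.09]],
  [20, [-0.19, 0.7, 0.02], [0.63, 0.129, -0.102]],
  [20, [-0.21, 0.78, 0.02], [0.7, 0.143, -0.113]],
  [20, [-0.23, 0.86, 0.02], [0.76, 0.155, -0.123]],
  [20, [-0.25, 0.94, 0.02], [0.82, 0.168, -0.132]],
])

```text
time: 5.17
tool_pos: [0.5176, -0.05, 0.1504]
tool_rot: [-0.184, 0.649, 0.714, 0.189]
contact_force: [-0.9, 0.1, -1.1]
gripper_width: 0.387
grasp_force: 59.7
```

Run:
```python
from plan import *
s=monitor.state();print(s['time'],s['joint_pos'])
R=tool(92.2,45,2.2);z=R.as_matrix()[:,2]
x=np.array([.52,-.06,.020])
go(x+np.array([0,0,.05])+.013*z,R,'above')
```

```text
5.1667 [-0.48593949 -0.00460777  1.87840039  0.45691115  1.55470624 -0.65508944]
above shift [ 0.007 -0.003 -0.299] turn [ 0.16   0.03  -0.028] deg 14.8 mm 90.0
```

Call:
arm_command([
  [20, [0.002, 0, -0.08], [0.06, 0.011, -0.01]],
  [20, [0.004, 0, -0.16], [0.11, 0.021, -0.019]],
  [20, [0.007, -0.003, -0.24], [0.16, 0.03, -0.028]],
  [20, [0.007, -0.003, -0.3], [0.16, 0.03, -0.028]],
  [20, [0.007, -0.003, -0.3], [0.16, 0.03, -0.028]],
  [20, [0.007, -0.003, -0.3], [0.16, 0.03, -0.028]],
])

```text
time: 5.67
tool_pos: [0.5191, -0.0509, 0.0602]
tool_rot: [-0.276, 0.641, 0.666, 0.264]
contact_force: [0.0, 0.0, -0.2]
gripper_width: 0.391
grasp_force: 59.8
```

Run:
```python
from plan import *
b=grab('side');a=grab('top')
R=tool(92.2,45,2.2);z=R.as_matrix()[:,2]
go(np.array([.52,-.06,.020])+.013*z,R,'lay')
f=b;P=cloud(f);h=cv2.cvtColor(f['color'],cv2.COLOR_RGB2HSV).astype(int)
im=np.hstack([cv2.resize(b['color'][170:350,150:330],(400,400)),cv2.resize(a['color'][170:330,210:370],(400,400))])
cv2.imwrite('pics/p3.png',im[:,:,::-1])
```

```text
lay shift [-0.006  0.003 -0.175] turn [ 0.003  0.003 -0.001] deg 0.4 mm 53.0
```

View pics/p3.png

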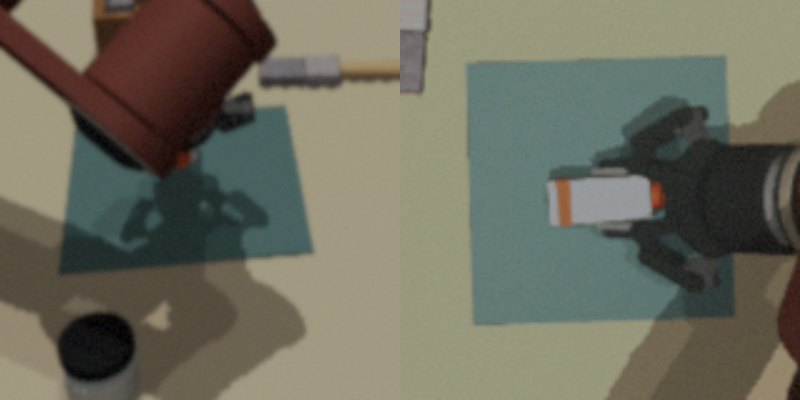

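The top crop shows the bottle lying level in the grip over the mat, foot left at (558,203) and cap at (657,193). Lowering it now.

Call:
arm_command([
  [20, [0, 0, -0.06], [0, 0, 0]],
  [20, [0, 0, -0.11], [0, 0, 0]],
  [20, [0, 0, -0.14], [0, 0, 0]],
  [20, [0, 0, -0.15], [0, 0, 0]],
  [20, [0, 0, -0.155], [0, 0, 0]],
  [20, [0, 0, -0.155], [0, 0, 0]],
])

```text
time: 6.27
tool_pos: [0.5217, -0.0521, 0.0173]
tool_rot: [-0.272, 0.64, 0.668, 0.265]
contact_force: [-0.3, -0.2, -1.4]
gripper_width: 0.392
grasp_force: 59.8
```

Call:
arm_command([
  [20, [0, 0, -0.004], [0, 0, 0]],
  [20, [0, 0, -0.004], [0, 0, 0]],
])

```text
time: 6.43
tool_pos: [0.5217, -0.0522, 0.016]
tool_rot: [-0.272, 0.64, 0.668, 0.265]
contact_force: [0.3, 0.2, -1.4]
gripper_width: 0.391
grasp_force: 59.8
```

Call:
arm_command([
  [20, [0, 0, -0.004], [0, 0, 0]],
  [20, [0, 0, -0.004], [0, 0, 0]],
])

```text
time: 6.6
tool_pos: [0.5213, -0.0521, 0.0143]
tool_rot: [-0.272, 0.64, 0.667, 0.265]
contact_force: [0.7, -0.0, -1.0]
gripper_width: 0.391
grasp_force: 59.8
```

Call:
arm_command([
  [20, [0, 0, -0.004], [0, 0, 0]],
  [20, [0, 0, -0.006], [0, 0, 0]],
])

```text
time: 6.77
tool_pos: [0.5212, -0.052, 0.0123]
tool_rot: [-0.272, 0.64, 0.667, 0.265]
contact_force: [-0.0, -0.2, -2.0]
gripper_width: 0.395
grasp_force: 59.8
```

Call:
arm_command([
  [20, [0, 0, -0.003], [0, 0, 0]],
  [20, [0, 0, -0.003], [0, 0, 0]],
])

```text
time: 6.93
tool_pos: [0.5212, -0.052, 0.0114]
tool_rot: [-0.273, 0.64, 0.667, 0.265]
contact_force: [-0.5, -0.2, -0.8]
gripper_width: 0.391
grasp_force: 60.1
```

Call:
arm_command([
  [20, [0, 0, -0.003], [0, 0, 0]],
  [20, [0, 0, -0.003], [0, 0, 0]],
])

```text
time: 7.1
tool_pos: [0.5213, -0.0519, 0.0113]
tool_rot: [-0.273, 0.64, 0.667, 0.266]
contact_force: [-2.3, -0.8, 4.8]
gripper_width: 0.388
grasp_force: 60.4
```

Call:
arm_command([
  [36, [0, 0, 0], [0, 0, 0]],
  [38, [0, 0, 0], [0, 0, 0]],
  [42, [0, 0, 0], [0, 0, 0]],
  [48, [0, 0, 0], [0, 0, 0]],
  [56, [0, 0, 0], [0, 0, 0]],
  [64, [0, 0, 0], [0, 0, 0]],
])

```text
time: 7.6
tool_pos: [0.5211, -0.0519, 0.0104]
tool_rot: [-0.272, 0.64, 0.667, 0.265]
contact_force: [-0.1, 0.2, -1.1]
gripper_width: 0.749
grasp_force: 0.0
```

Call:
arm_command([
  [64, [0.002, -0.05, 0.05], [0, 0, 0]],
  [64, [0.004, -0.1, 0.1], [0, 0, 0]],
  [64, [0.008, -0.2, 0.2], [0, 0, 0]],
  [64, [0.012, -0.29, 0.29], [0, 0, 0]],
  [64, [0.012, -0.29, 0.4], [0, 0, 0]],
  [64, [0.012, -0.29, 0.5], [0, 0, 0]],
])

```text
time: 8.1
tool_pos: [0.525, -0.1406, 0.1623]
tool_rot: [-0.272, 0.641, 0.667, 0.266]
contact_force: [0.3, 0.0, 0.2]
gripper_width: 0.751
grasp_force: 0.0
```

Run:
```python
from plan import *
a=grab('top');b=grab('side')
im=np.hstack([cv2.resize(b['color'][170:350,150:330],(400,400)),cv2.resize(a['color'][170:330,210:370],(400,400))])
cv2.imwrite('pics/p4.png',im[:,:,::-1])
for n,f in(('top',a),('side',b)):
    h=cv2.cvtColor(f['color'],cv2.COLOR_RGB2HSV).astype(int); P=cloud(f)
    m=((P[...,2]>.02)&(P[...,2]<.045)&(abs(P[...,0]-.52)<.06)&(abs(P[...,1]+.06)<.08)).astype(np.uint8)
    m=cv2.morphologyEx(m,cv2.MORPH_OPEN,np.ones((3,3)))
    c=max(cv2.findContours(m,0,1)[0],key=cv2.contourArea)[:,0]
    print(n,'whole',cv2.minAreaRect((ray(f,c,.037)[:,:2]*1000).astype(np.float32)),np.percentile(P[m>0][:,2],[10,50,90]))
R=tool(0,0,2.2)
p,_=cur();print(p);go(p,R)
```

```text
top whole ((522.777587890625, -58.64091491699219), (34.66847610473633, 92.13380432128906), 2.1475448608398438) [0.03041381 0.03623677 0.03812365]
side whole ((520.8366088867188, -71.24775695800781), (34.2518310546875, 109.111572265625), 2.3684346675872803) [0.0263919  0.03532737 0.03702766]
[ 0.52750135 -0.14128451  0.1662919 ]
 shift [0. 0. 0.] turn [-0.493 -0.01  -0.004] deg 44.3 mm 0.0
```

View pics/p4.png

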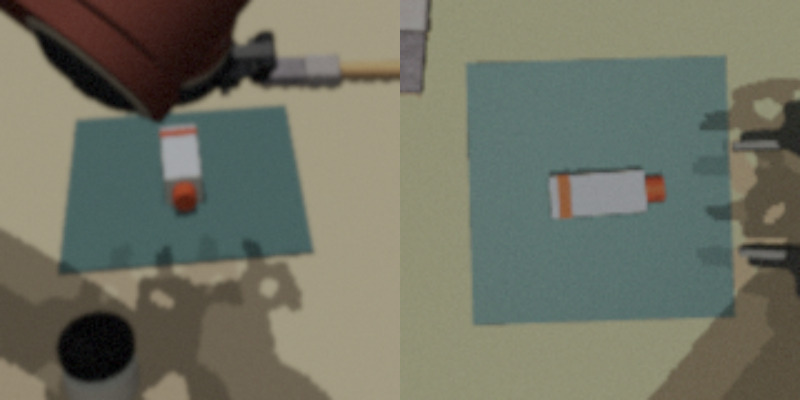

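The views show the bottle lying flat and free on the mat, cap toward the camera side (right in the top crop, 655,189). Its centre is (0.522,-0.059) with 2.2° yaw. Next is the pick from above.

Call:
arm_command([
  [64, [-0.016, 0.06, 0.02], [-0.07, -0.001, -0.001]],
  [64, [-0.016, 0.12, 0.02], [-0.14, -0.003, -0.001]],
  [64, [-0.016, 0.18, 0], [-0.21, -0.004, -0.002]],
  [64, [-0.016, 0.23, -0.02], [-0.28, -0.006, -0.002]],
  [64, [-0.016, 0.274, -0.05], [-0.35, -0.007, -0.003]],
  [64, [-0.016, 0.274, -0.1], [-0.42, -0.009, -0.003]],
  [64, [-0.016, 0.274, -0.2], [-0.493, -0.01, -0.004]],
  [64, [-0.016, 0.274, -0.25], [-0.493, -0.01, -0.004]],
  [64, [-0.016, 0.274, -0.25], [-0.493, -0.01, -0.004]],
])

```text
time: 8.95
tool_pos: [0.5162, -0.0541, 0.0806]
tool_rot: [-0.008, 0.694, 0.719, -0.003]
contact_force: [-1.2, 0.9, -0.1]
gripper_width: 0.75
grasp_force: 0.0
```

Run:
```python
from plan import *
go(np.array([.522,-.0585,.010]),tool(0,0,2.2),'pick'); print(cur()[0],monitor.state()['joint_pos'])
```

```text
pick shift [ 0.019 -0.015 -0.235] turn [-0.005 -0.01   0.002] deg 1.0 mm 71.0
[ 0.516216   -0.05414089  0.08055571] [-0.24976992 -0.04443761  1.97439477  0.00356194  1.22889807 -0.28629992]
```

Call:
arm_command([
  [64, [0.019, -0.015, 0], [-0.005, -0.01, 0.002]],
  [64, [0.019, -0.015, -0.08], [-0.005, -0.01, 0.002]],
  [64, [0.019, -0.015, -0.16], [-0.005, -0.01, 0.002]],
  [64, [0.019, -0.015, -0.21], [-0.005, -0.01, 0.002]],
  [64, [0.019, -0.015, -0.235], [-0.005, -0.01, 0.002]],
  [64, [0.019, -0.015, -0.235], [-0.005, -0.01, 0.002]],
  [64, [0.019, -0.015, -0.235], [-0.005, -0.01, 0.002]],
])

```text
time: 9.53
tool_pos: [0.5267, -0.0622, 0.0161]
tool_rot: [0.005, 0.695, 0.719, 0.002]
contact_force: [-0.4, 0.1, 0.3]
gripper_width: 0.75
grasp_force: 0.0
```

Call:
arm_command([
  [48, [0, 0, 0], [0, 0, 0]],
  [40, [0, 0, 0], [0, 0, 0]],
  [34, [0, 0, 0], [0, 0, 0]],
  [30, [0, 0, 0], [0, 0, 0]],
  [25, [0, 0, 0], [0, 0, 0]],
  [20, [0, 0, 0], [0, 0, 0]],
  [20, [0, 0, 0], [0, 0, 0]],
])

```text
time: 10.12
tool_pos: [0.527, -0.0617, 0.0168]
tool_rot: [0.005, 0.695, 0.719, 0.003]
contact_force: [-1.1, -0.2, 6.3]
gripper_width: 0.384
grasp_force: 60.3
```

Call:
arm_command([
  [20, [0, 0, 0.03], [0, 0, 0]],
  [20, [0, 0, 0.1], [0, 0, 0]],
  [20, [0, 0, 0.22], [0, 0, 0]],
  [20, [0, 0, 0.35], [0, 0, 0]],
  [20, [0, 0, 0.45], [0, 0, 0]],
  [20, [0, 0, 0.45], [0, 0, 0]],
  [20, [0, 0, 0.45], [0, 0, 0]],
])

```text
time: 10.7
tool_pos: [0.5272, -0.0615, 0.1531]
tool_rot: [0.006, 0.695, 0.719, 0.004]
contact_force: [0.1, 0.1, -1.6]
gripper_width: 0.385
grasp_force: 59.8
```

Run:
```python
from plan import *
go(np.array([.4905,.228,.145]),tool(0,0,2.2),'above well'); print(cur()[0])
```

```text
above well shift [-0.122  0.965 -0.027] turn [0.002 0.009 0.002] deg 0.9 mm 292.0
[ 0.52723296 -0.06154236  0.15314643]
```

Call:
arm_command([
  [20, [-0.01, 0.08, 0], [0, 0, 0]],
  [20, [-0.025, 0.2, 0], [0, 0, 0]],
  [20, [-0.042, 0.33, 0], [0, 0, 0]],
  [20, [-0.06, 0.46, 0], [0, 0, 0]],
  [20, [-0.076, 0.59, 0], [0, 0, 0]],
  [20, [-0.092, 0.72, 0], [0, 0, 0]],
  [20, [-0.107, 0.84, 0], [0, 0, 0]],
  [20, [-0.117, 0.92, 0], [0, 0, 0]],
  [20, [-0.122, 0.955, 0], [0, 0, 0]],
  [20, [-0.122, 0.955, -0.05], [0, 0, 0]],
  [20, [-0.122, 0.955, -0.07], [0, 0, 0]],
  [20, [-0.122, 0.955, -0.07], [0, 0, 0]],
])

```text
time: 11.7
tool_pos: [0.4868, 0.2241, 0.1254]
tool_rot: [0.002, 0.695, 0.719, -0.001]
contact_force: [0.4, 0.1, -0.8]
gripper_width: 0.384
grasp_force: 59.8
```

Run:
```python
from plan import *
b=grab('side');a=grab('top'); print(cur()[0],monitor.state()['time'])
im=np.hstack([cv2.resize(b['color'][110:210,165:265],(400,400)),cv2.resize(a['color'][218:318,90:190],(400,400))])
cv2.imwrite('pics/p5.png',im[:,:,::-1])
def pj(f,X): c=f['R']@X+f['t'];q=f['mtx']@c;return q[:2]/q[2]
h=cv2.cvtColor(b['color'],cv2.COLOR_RGB2HSV).astype(int)
# side: cap centroid and pads
m=(h[...,0]<12)&(h[...,1]>170)&(h[...,2]>110);m[:110]=0;m[215:]=0;m[:,:165]=0;m[:,265:]=0
v,u=np.where(m);print('cap px',u.mean(),v.mean(),len(u)); p=cur()[0]; print('exp',pj(b,p+[.001,-.042,.003]))
yw=np.radians(2.2);Rz=np.array([[np.cos(yw),-np.sin(yw)],[np.sin(yw),np.cos(yw)]])
def W(x,y,z): return np.r_[Rz@[x,y]+[.4905,.228],z]
print('case exp corners side crop',[((pj(b,W(x,-.062,.06))-[165,110])*4).round().tolist() for x in(-.063,.063)],'top crop',[((pj(a,W(x,-.062,.06))-[90,218])*4+[400,0]).round().tolist() for x in(-.063,.063)])
```

```text
[0.48843582 0.22423377 0.12778846] 11.8
cap px nan nan 0
exp [213.49074737 146.62399336]
case exp corners side crop [[106.0, 270.0], [312.0, 254.0]] top crop [[762.0, 319.0], [748.0, 61.0]]<stdin>:9: RuntimeWarning: Mean of empty slice.
  ret = ret.dtype.type(ret / rcount)
```

View pics/p5.png

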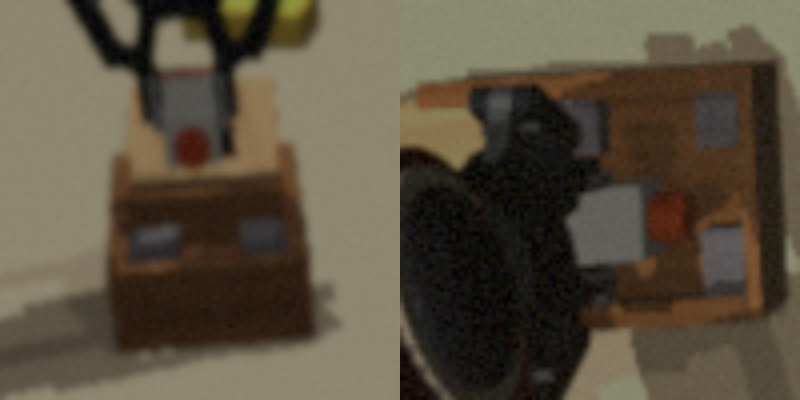

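The side crop shows the held bottle's cap at (192,148), above the slot between the pads (inner edges at 182 and 240). The top crop puts the case's front corners at (750,63) and (757,312). Both match the projected poses to about 1 mm, so I'll lower it.

Call:
arm_command([
  [20, [0, 0, -0.04], [0, 0, 0]],
  [20, [0, 0, -0.1], [0, 0, 0]],
  [20, [0, 0, -0.15], [0, 0, 0]],
  [20, [0, 0, -0.2], [0, 0, 0]],
  [20, [0, 0, -0.24], [0, 0, 0]],
  [20, [0, 0, -0.26], [0, 0, 0]],
  [20, [0, 0, -0.26], [0, 0, 0]],
  [20, [0, 0, -0.26], [0, 0, 0]],
  [20, [0, 0, -0.26], [0, 0, 0]],
])

```text
time: 12.55
tool_pos: [0.4899, 0.2254, 0.052]
tool_rot: [0.004, 0.695, 0.719, 0.003]
contact_force: [0.4, 0.2, -1.3]
gripper_width: 0.382
grasp_force: 59.8
```

Call:
arm_command([
  [20, [0, 0, -0.02], [0, 0, 0]],
  [20, [0, 0, -0.04], [0, 0, 0]],
  [20, [0, 0, -0.055], [0, 0, 0]],
  [20, [0, 0, -0.055], [0, 0, 0]],
])

```text
time: 12.88
tool_pos: [0.488, 0.2249, 0.033]
tool_rot: [0.003, 0.695, 0.719, 0.001]
contact_force: [-0.2, 0.0, -1.7]
gripper_width: 0.388
grasp_force: 59.8
```

Call:
arm_command([
  [20, [0, 0, -0.015], [0, 0, 0]],
  [20, [0, 0, -0.03], [0, 0, 0]],
  [20, [0, 0, -0.03], [0, 0, 0]],
  [20, [0, 0, -0.03], [0, 0, 0]],
])

```text
time: 13.22
tool_pos: [0.4887, 0.2251, 0.025]
tool_rot: [0.004, 0.695, 0.719, 0.002]
contact_force: [0.1, -0.3, -0.2]
gripper_width: 0.386
grasp_force: 59.8
```

Call:
arm_command([
  [20, [0, 0, -0.004], [0, 0, 0]],
  [20, [0, 0, -0.004], [0, 0, 0]],
  [20, [0, 0, -0.004], [0, 0, 0]],
])

```text
time: 13.47
tool_pos: [0.4892, 0.2253, 0.0245]
tool_rot: [0.004, 0.695, 0.719, 0.002]
contact_force: [0.3, -0.6, -1.5]
gripper_width: 0.383
grasp_force: 59.8
```

Call:
arm_command([
  [20, [0, 0, -0.004], [0, 0, 0]],
  [20, [0, 0, -0.004], [0, 0, 0]],
  [20, [0, 0, -0.004], [0, 0, 0]],
])

```text
time: 13.72
tool_pos: [0.4891, 0.2252, 0.0231]
tool_rot: [0.004, 0.695, 0.719, 0.002]
contact_force: [-1.3, 0.1, -1.4]
gripper_width: 0.383
grasp_force: 59.8
```

Call:
arm_command([
  [20, [0, 0, -0.003], [0, 0, 0]],
  [20, [0, 0, -0.003], [0, 0, 0]],
])

```text
time: 13.88
tool_pos: [0.489, 0.2252, 0.022]
tool_rot: [0.004, 0.695, 0.719, 0.002]
contact_force: [-0.4, 0.0, -0.7]
gripper_width: 0.385
grasp_force: 59.8
```

Call:
arm_command([
  [20, [0, 0, -0.003], [0, 0, 0]],
  [20, [0, 0, -0.003], [0, 0, 0]],
])

```text
time: 14.05
tool_pos: [0.4892, 0.2253, 0.0218]
tool_rot: [0.004, 0.695, 0.719, 0.002]
contact_force: [-1.6, -1.4, 2.5]
gripper_width: 0.385
grasp_force: 60.1
```

Call:
arm_command([
  [20, [0, 0, -0.003], [0, 0, 0]],
  [20, [0, 0, -0.003], [0, 0, 0]],
])

```text
time: 14.22
tool_pos: [0.4892, 0.2253, 0.0218]
tool_rot: [0.004, 0.695, 0.719, 0.002]
contact_force: [-5.2, -1.5, 9.6]
gripper_width: 0.385
grasp_force: 60.9
```

Call:
arm_command([
  [35, [0, 0, 0.003], [0, 0, 0]],
  [37, [0, 0, 0.003], [0, 0, 0]],
  [40, [0, 0, 0.003], [0, 0, 0]],
  [46, [0, 0, 0.003], [0, 0, 0]],
  [52, [0, 0, 0.003], [0, 0, 0]],
  [52, [0, 0, 0.003], [0, 0, 0]],
])

```text
time: 14.72
tool_pos: [0.489, 0.2252, 0.0211]
tool_rot: [0.004, 0.695, 0.719, 0.002]
contact_force: [0.9, 0.1, -0.1]
gripper_width: 0.61
grasp_force: 0.0
```

Call:
arm_command([
  [52, [0, 0, 0.03], [0, 0, 0]],
  [52, [0, 0, 0.1], [0, 0, 0]],
  [52, [0, 0, 0.2], [0, 0, 0]],
  [52, [0, 0, 0.32], [0, 0, 0]],
  [40, [0, 0, 0.42], [0, 0, 0]],
  [20, [0, 0, 0.45], [0, 0, 0]],
  [0, [0, 0, 0.45], [0, 0, 0]],
  [0, [0, 0, 0.45], [0, 0, 0]],
])

```text
time: 15.38
tool_pos: [0.489, 0.2252, 0.1562]
tool_rot: [0.004, 0.695, 0.719, 0.002]
contact_force: [0.1, -0.6, -1.5]
gripper_width: 0.048
grasp_force: 0.0
```

Run:
```python
from plan import *
b=grab('side');a=grab('top'); print(cur()[0],monitor.state()['time'])
im=np.hstack([cv2.resize(b['color'][110:210,165:265],(400,400)),cv2.resize(a['color'][218:318,90:190],(400,400))])
cv2.imwrite('pics/p6.png',im[:,:,::-1])
```

```text
[0.48766307 0.2248048  0.15383392] 15.4833
```

View pics/p6.png

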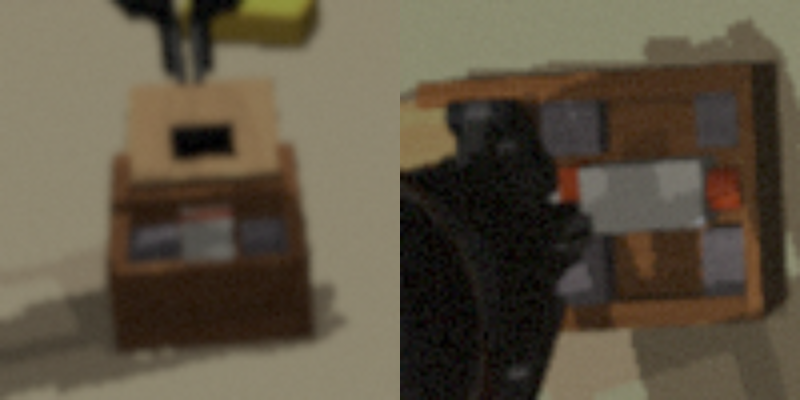

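The top crop shows the bottle lying in the slot between the pads: band at (567,185), cap at (723,188). The grip block is at (201,141) in the side crop. Now to push the lid from behind the block with the fingers closed.

Call:
arm_command([
  [0, [-0.005, 0.12, 0], [0, 0, 0]],
  [0, [-0.005, 0.25, 0], [0, 0, 0]],
  [0, [-0.01, 0.38, 0], [0, 0, 0]],
  [0, [-0.01, 0.46, 0], [0, 0, 0]],
  [0, [-0.01, 0.46, -0.1], [0, 0, 0]],
  [0, [-0.01, 0.46, -0.19], [0, 0, 0]],
  [0, [-0.01, 0.46, -0.25], [0, 0, 0]],
  [0, [-0.01, 0.46, -0.25], [0, 0, 0]],
  [0, [-0.01, 0.46, -0.25], [0, 0, 0]],
  [0, [-0.01, 0.46, -0.25], [0, 0, 0]],
])

```text
time: 16.32
tool_pos: [0.4862, 0.3632, 0.0813]
tool_rot: [0.004, 0.695, 0.719, 0.002]
contact_force: [0.3, 0.3, 0.5]
gripper_width: -0.002
grasp_force: 0.0
```

Call:
arm_command([
  [0, [0, 0, -0.03], [0, 0, 0]],
  [0, [0, 0, -0.04], [0, 0, 0]],
  [0, [0, 0, -0.04], [0, 0, 0]],
])

```text
time: 16.57
tool_pos: [0.4859, 0.363, 0.069]
tool_rot: [0.004, 0.695, 0.719, 0.002]
contact_force: [-0.8, -0.4, -0.6]
gripper_width: -0.0
grasp_force: 0.0
```

Call:
arm_command([
  [0, [0, 0, -0.015], [0, 0, 0]],
  [0, [0.001, -0.03, -0.015], [0, 0, 0]],
  [0, [0.002, -0.06, -0.015], [0, 0, 0]],
  [0, [0.004, -0.1, -0.015], [0, 0, 0]],
  [0, [0.005, -0.15, -0.015], [0, 0, 0]],
  [0, [0.007, -0.2, -0.015], [0, 0, 0]],
  [0, [0.009, -0.25, -0.015], [0, 0, 0]],
  [0, [0.011, -0.3, -0.015], [0, 0, 0]],
  [0, [0.013, -0.35, -0.015], [0, 0, 0]],
  [0, [0.014, -0.39, -0.015], [0, 0, 0]],
  [0, [0.015, -0.42, -0.015], [0, 0, 0]],
  [0, [0.015, -0.42, -0.015], [0, 0, 0]],
])

```text
time: 17.57
tool_pos: [0.4907, 0.2351, 0.0648]
tool_rot: [0.004, 0.695, 0.719, 0.002]
contact_force: [-0.1, 0.1, -0.1]
gripper_width: 0.001
grasp_force: 0.0
```

Call:
arm_command([
  [0, [0, -0.015, 0], [0, 0, 0]],
  [0, [0, -0.03, 0], [0, 0, 0]],
  [0, [0, -0.03, 0], [0, 0, 0]],
])

```text
time: 17.82
tool_pos: [0.4908, 0.2278, 0.065]
tool_rot: [0.004, 0.695, 0.719, 0.002]
contact_force: [-0.7, -0.8, 0.2]
gripper_width: 0.002
grasp_force: 0.0
```

Call:
arm_command([
  [0, [0, -0.007, 0], [0, 0, 0]],
  [0, [0, -0.007, 0], [0, 0, 0]],
])

```text
time: 17.98
tool_pos: [0.4907, 0.2262, 0.0649]
tool_rot: [0.004, 0.694, 0.72, 0.002]
contact_force: [1.3, 0.3, -0.1]
gripper_width: -0.0
grasp_force: 0.1
```

Call:
arm_command([
  [0, [0, -0.007, 0], [0, 0, 0]],
  [0, [0, -0.007, 0], [0, 0, 0]],
])

```text
time: 18.15
tool_pos: [0.4907, 0.2241, 0.0649]
tool_rot: [0.004, 0.694, 0.719, 0.002]
contact_force: [-0.2, 1.0, 0.8]
gripper_width: 0.0
grasp_force: 0.5
```

Call:
arm_command([
  [0, [0, -0.005, 0], [0, 0, 0]],
  [0, [0, -0.005, 0], [0, 0, 0]],
])

```text
time: 18.32
tool_pos: [0.4907, 0.2225, 0.0649]
tool_rot: [0.004, 0.695, 0.719, 0.002]
contact_force: [0.9, 0.8, 0.5]
gripper_width: -0.002
grasp_force: 0.6
```

Call:
arm_command([
  [0, [0, -0.005, 0], [0, 0, 0]],
  [0, [0, -0.005, 0], [0, 0, 0]],
])

```text
time: 18.48
tool_pos: [0.4907, 0.2221, 0.065]
tool_rot: [0.003, 0.695, 0.719, 0.003]
contact_force: [0.9, 6.2, -0.6]
gripper_width: -0.004
grasp_force: 2.8
```

Call:
arm_command([
  [0, [0, -0.005, 0], [0, 0, 0]],
  [0, [0, -0.005, 0], [0, 0, 0]],
])

```text
time: 18.65
tool_pos: [0.4907, 0.222, 0.065]
tool_rot: [0.002, 0.695, 0.719, 0.005]
contact_force: [0.7, 10.8, -2.4]
gripper_width: -0.001
grasp_force: 5.4
```

Call:
arm_command([
  [0, [0, 0.03, 0], [0, 0, 0]],
  [0, [0, 0.08, 0], [0, 0, 0]],
  [0, [0, 0.1, 0.08], [0, 0, 0]],
  [0, [0, 0.1, 0.2], [0, 0, 0]],
  [0, [0, 0.1, 0.33], [0, 0, 0]],
  [0, [0, 0.1, 0.46], [0, 0, 0]],
  [0, [0, 0.22, 0.55], [0, 0, 0]],
  [0, [0, 0.35, 0.6], [0, 0, 0]],
  [0, [0, 0.48, 0.6], [0, 0, 0]],
  [0, [0, 0.6, 0.6], [0, 0, 0]],
  [0, [0, 0.6, 0.6], [0, 0, 0]],
])

```text
time: 19.57
tool_pos: [0.4896, 0.4044, 0.2447]
tool_rot: [0.003, 0.693, 0.721, 0.002]
contact_force: [-0.8, -0.8, -0.6]
gripper_width: -0.001
grasp_force: 0.0
```

Run:
```python
from plan import *
b=grab('side');a=grab('top'); print(cur()[0],monitor.state()['time'])
im=np.zeros((400,800,3),np.uint8)
im[:,:400]=cv2.resize(b['color'][110:380,165:435],(400,400));im[:300,400:]=cv2.resize(a['color'][90:330,40:360],(400,300))
cv2.imwrite('pics/p7.png',im[:,:,::-1])
```

```text
[0.48990624 0.40034509 0.24389665] 19.6667
```

View pics/p7.png

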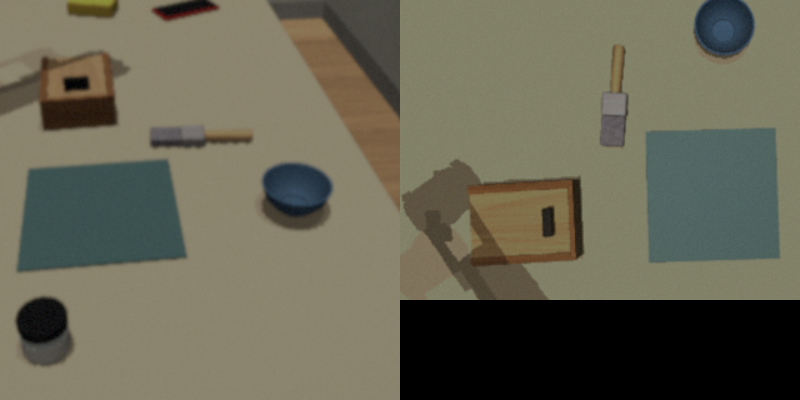

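The lid is fully shut, with the grip at (547,222) in the top crop and the lid flush with the end wall. The jar, bowl and brush haven't moved and the arm is clear.

```bash
python3 -c "
from plant import manip;print(manip.job_done())"
```

```text
the job is handed in; nothing more can be done
None
```

I laid the bottle on the mat, picked it up again from above and lowered it lying into the padded slot, then pushed the lid fully shut and handed the job in at about 19.7 s; the jar, bowl and brush were not moved.

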